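# Clamp a carved panel and knock the stop dog down

### The job

Lock the carved panel on its holding board: turn the swing clamp's knob clockwise until it clicks past its detent and the arm lies over the panel. Only then pick up the wooden mallet by its handle and knock the sprung stop dog beside the panel down until it catches and stays below the panel's face, using the mallet only and not hitting the panel with it. Finally stand the mallet upright on its cork mat again, head fully on the mat, and leave the panel, the paint bottle, the brush jar and the gouge where they are.

Things in the scene. Friction and masses are not known exactly. Their poses are not given: they have to be found in the camera images.
- board: Holding board, fixed: plywood 240 (x) by 330 (y) by 18 mm. Origin: centre of its underside, on the bench top; z up. In its frame: panel at (0, 0) between dark wooden ledges 10 mm high; swing clamp at (0, -105 mm) on a round dark steel housing, 56 mm diameter, top 39 mm above the bench; stop dog at (0, +125 mm).
- panel: Loose carved wooden panel 150 by 150 by 20 mm, 0.32 kg, lying on the board with its top face 38 mm above the bench. Origin: centre of its underside.
- clamp_grip (a point): Grip point on the vertical axis of the clamp's knob, 72 mm above the bench. Knob: black upright bar 46 mm long (this point's x), 14 mm thick (y), from 48 to 88 mm above the bench. Under it, turning with it, a steel arm (22 mm wide, 40 to 48 mm above the bench) reaches 60 mm from the axis along this point's +x, and a 44 mm disc, top 49 mm.
- clamp (a joint): Knob angle, rad: 0 to 1.45 (end stop), growing clockwise seen from above; starts at 0 to 0.2. At 1.35 the arm points along the board's +y, square over the panel. A spring ball resists from 0.3 (up to 0.35 N m); crest at 0.75. Let go near the crest it may stay halfway or spring back; from about 0.95 on it snaps on by itself to 1.15 or more and stays locked.
- dog_top (a point): Centre of the flat round steel top (22 mm diameter) of the stop dog: a sprung post 18 mm thick with a flat toe, 30 mm wide at its end, reaching 48.5 mm from the post's axis towards the panel. The top is 50 mm above the bench at the start (12 mm above the panel's face), about 35 mm when caught down.
- dog (a joint): How far the stop dog is pressed down, m: 0 (up) to 0.016 (bottom). Pushing it down takes up to about 14 N near the start, less later; from about 0.011 on it drops to about 0.0145 by itself and stays down. Let go at 0.007 to 0.010 it may stay halfway; earlier it springs up.
- mallet: Wooden mallet, about 0.36 kg (0.29 to 0.45), standing on one striking face. Origin: centre of that lower face; z up. Head 56 (x) by 50 (y) by 66 mm (z, between striking faces). The level handle, 20 mm wide, 25 mm high, leaves the head's middle (33 mm above the face) along -x, to 177 mm from the origin. Centre of mass about 11 mm from the head's axis, on the handle's side.
- mallet_grip (a point): Where to hold the mallet: on the centre line of the handle, 50 mm from the head's axis along the mallet's -x and 33 mm above the lower striking face. Axes as the mallet's.
- mat: Cork mat 160 by 160 by 6 mm, fixed on the bench; the mallet stands near its middle at the start. Origin: centre of its underside; its top is 6 mm above the bench.
- paint: Grey paint bottle, 52 mm diameter, 120 mm high, standing loose on the bench. Origin: centre of its underside. Not to be disturbed.
- brushes: Glass jar with brushes, 72 mm diameter, 85 mm high (brushes to 190 mm), standing loose. Origin: centre of its underside. Not to be disturbed.
- gouge: Carving gouge, about 210 mm long, lying along its x axis, wooden handle 22 mm thick. Origin: on the bench near its middle. Not to be disturbed.
Things that resemble listed ones, but are neither listed nor needed, are in the scene too. Of the things that look like the mallet, the smaller one is meant. There is more than one size of the mat; the one meant has the size given above.

How it is judged (in metres and radians):
On the way, in this order (a step that is already met when the one before it is completed fails the run):
1. the clamp's knob has clicked past its detent (angle over 1.1) while the dog is still up (value of joint clamp above 1.1 rad and value of joint dog below 0.005 m), for 0.2 s.
2. the stop dog is down and caught (over 12 mm), the clamp still locked (value of joint dog above 0.012 m and value of joint clamp above 1.1 rad), for 0.2 s.
At the end, for the whole second after the job is handed in: Clamp past its click (over 1.1 rad); dog caught over 12 mm down; mallet standing at rest on the cork mat (within 56 mm of its centre in the mat's x and y, origin under 12 mm above the bench, tilt under 0.12 rad); panel within 10 mm of its start (all of step 2 and x of mallet in the frame of mat between -0.056 and 0.056 m and y of mallet in the frame of mat between -0.056 and 0.056 m and z of mallet in the frame of mat below 0.012 m and angle between mallet's own z axis and vertical below 0.12 rad and linear speed of mallet below 0.02 m/s and distance of panel from where it was at the start of the episode below 0.01 m); the robot touches nothing.
It fails at once if the gripper or arm presses the stop dog itself (over 1.5 N) (contact force between any of the fingers, the arm and dog above 1.5 N).
It fails at once if the mallet hits the panel (over 3 N) (contact force between mallet and panel above 3 N).
It fails at once if the panel is shifted by more than 10 mm (distance of panel from where it was at the start of the episode above 0.01 m).
It fails at once if the paint bottle, brush jar or gouge is moved by more than 20 mm (distance of any of paint, brushes, gouge from where it was at the start of the episode above 0.02 m).
It also fails if it takes over 61 s, if anything falls off the work surface, if the arm or the gripper's body presses on something with over 40 N, if the wrist force passes 120 N, or if a joint passes its speed limit or range.

### The arm

A 6-joint arm with a two-finger parallel gripper is mounted at the origin on the work surface. World frame = base frame: x ahead of the robot, y to its left, z up, the work surface at z = 0. Lengths are in m, angles in degrees, forces in N, time in s.
With the tool pointing down it reaches from about 0.375 to 0.9 m from the base axis. Payload 3.1 kg.
Tool frame: the origin (TCP) lies at the very end of the fingers, on their centre line; the grasp point (between the pads) lies 19 mm behind it; z points along the fingers, y is the line along which they close (so a half turn about z gives the same grasp; the last joint's range is limited). The gripper opens to 87 mm and grips with 3 to 60 N. Pads are 19 mm wide; open, the fingers measure 117 mm over their backs; the gripper's body (75 mm by 190 mm) begins 51 mm behind the grasp point.
Start: joints at [57.324, 30.224, 82.088, -0, 67.689, -10.227], TCP at [0.239, 0.578, 0.223] pointing down, gripper open.
Joint ranges: [-176.69, 176.69], [-43.24, 126.21], [12.49, 139.97], [-82, 262], [0, 151.66], [-163.58, 163.58]. Speed limits (degrees/s): [159.86, 159.86, 180, 180, 180, 180].

### API

Orientations are given as a 3x3 rotation matrix whose columns are the frame's x, y, z axes.
In Python, from rig import * gives the robot as it stands.
- The arm moves only by the tool jog_arm, never from a script. Its arguments are lists of equal length, an entry for each row: "delta_pos": the shift along the world's x, y, z in cm, a list of three; "turn": the turn about the world's z in degrees; "grip": the closure, from 0 (fully open) to 1 (shut). In form: {"delta_pos": [[x, y, z], ...], "turn": [turn, ...], "grip": [grip, ...]}. A call has 1 to 12 rows; each row is the pose to reach, as a shift and turn from the pose commanded when the call began; what a row does not reach only later rows make up. A row lasts 1/8 s, in which the tool goes at most 62.5 mm and 10.7 degrees, less where a joint would pass 70% of its speed; a pose out of reach is approached as far as the arm can. A call with a gripper value outside its range is refused whole. The fingers move at their own pace and stop on an object; the grip force is fixed at half the most. Time passes only in rows, so rows that repeat a pose let the fingers close. It gives the time, the measured TCP pose, the force, the opening and the grip force at its end, in the units of the state.
- read_state(): the state, without advancing time (a new reading comes with each control period).
- capture(name): name is "scene" or "top"; returns a dict with "color" (480x640x3 uint8, blue, green, red), "fovy" (degrees; the focal length in pixels is half the picture's height over the tangent of half this angle, whatever the lens; pixels are square), "cx", "cy" (the principal point, pixels), "k1" (the pictures are not rectified: a ray, as slopes to the right and down, at radius r is drawn at 1 + k1 r^2 times it, then the intrinsics apply), "camera_from_world" (4x4, takes a point from world to camera coordinates). Camera axes: x right, y up, looking along -z (the intrinsics and any distortion apply to the point x, -y, -z); pixel columns grow to the right and rows downward; lengths in m; the calibration is good to about 2 mm. A picture is of the moment at which its call begins. There is no depth.
- hand_in(): hands the job in; it is judged then, once.
The state is a dict: "time_s": time; "joint_positions": joint angles; "qvel": joint speeds; "tau": joint torques, N m; "position": TCP position; "tcp_rot": TCP orientation; "force": force on the tool from outside, world axes, zero at the start; "moment": the same for the moment, N m; "opening": opening from 0.0 (shut) to 1.0 (fully open); "grasp_force": force on a finger pad.
Only numpy, scipy, OpenCV 4.12 (cv2) and the standard library are available. Lean on these libraries where they do the work, as an engineer would, in place of code of your own. Each camera call takes 0.05 s, during which the arm holds its last target. There are 200 camera calls.

## Working session

There is one attempt and no reset: what is moved stays moved. The work goes in short steps, Python scripts to look and compute and a tool call to move; the robot and the scene stay as the last step left them, time stands still between calls to the robot, and variables do not carry over. Pictures are saved under pics/ and viewed, at most 10 in all, crops included, and the job is handed in when it is done.

Besides the shell and the picture viewer there is one more tool, called after "Call:" by a JSON object that holds its "name" and its "arguments". jog_arm: Moves the arm, as the interface text tells. Its arguments: {"type":"object","properties":{"delta_pos":{"type":"array"},"turn":{"type":"array"},"grip":{"type":"array"}},"required":["delta_pos","turn","grip"]}

```bash
mkdir -p pics; cat > h.py <<'E'
from rig import *
import numpy as np, cv2
def cam(name,fn=None):
    c=capture(name)
    if fn: cv2.imwrite('pics/'+fn,c['color'])
    return c
def KD(c):
    f=240/np.tan(np.radians(c['fovy'])/2)
    return np.array([[f,0,c['cx']],[0,f,c['cy']],[0,0,1.]]),np.array([c['k1'],0,0,0,0.])
def ray(c,px):
    K,D=KD(c); u=cv2.undistortPoints(np.array([[px]],float),K,D)[0,0]
    T=c['camera_from_world']; R=T[:3,:3]; o=-R.T@T[:3,3]
    return o,R.T@np.array([u[0],-u[1],-1])
def atz(c,px,z):
    o,d=ray(c,px); return o+d*(z-o[2])/d[2]
def proj(c,P):
    K,D=KD(c);T=c['camera_from_world'];F=np.diag([1,-1,-1])
    R=F@T[:3,:3];t=F@T[:3,3]
    return cv2.projectPoints(np.array(P,float).reshape(-1,3),cv2.Rodrigues(R)[0],t,K,D)[0].reshape(-1,2)
E
python3 - <<'E'
from h import *
for n in('scene','top'):
    c=cam(n,n+'0.png'); print(n,c['fovy'],c['k1'],np.round(-c['camera_from_world'][:3,:3].T@c['camera_from_world'][:3,3],3))
s=read_state(); print(s['time_s'],s['position'],s['tcp_rot'])
E
```

```text
scene 51.28600168924076 -0.04492349864808104 [1.218 0.844 0.924]
top 43.35085300512409 0.06903146525494386 [ 0.243 -0.036  1.72 ]
0.1 [0.23824033 0.57706511 0.22163549] [[-9.24235735e-01  3.81820776e-01 -1.09613922e-03]
 [ 3.81822188e-01  9.24234174e-01 -1.73473048e-03]
 [ 3.50733185e-04 -2.02183017e-03 -9.99997895e-01]]
```

View pics/scene0.png

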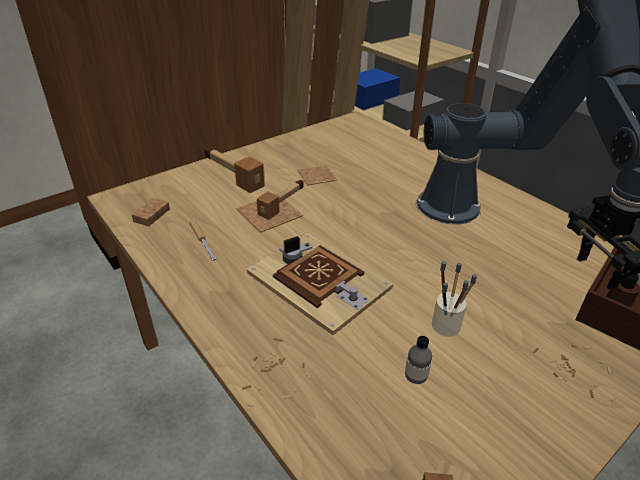

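View pics/top0.png

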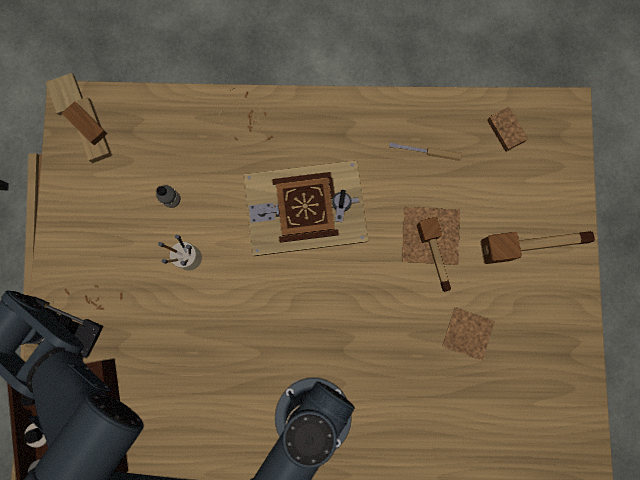

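The top view shows two mallets: the smaller at (429,228), standing on the large mat at (432,236), and the larger at (502,247). A smaller mat is at (469,333). The small mallet and the large mat fit the description. The board is at (306,207), with the clamp knob at about (343,200) and the dog at about (260,212). I'll enlarge these to confirm.

```bash
python3 - <<'E'
import cv2,numpy as np
t=cv2.imread('pics/top0.png')
a=cv2.resize(t[150:262,235:380],None,fx=5.5,fy=5.5,interpolation=cv2.INTER_CUBIC); print(a.shape)
cv2.imwrite('pics/c1.png',a[:600,:800])
b=cv2.resize(t[200:300,395:525],None,fx=6,fy=6,interpolation=cv2.INTER_CUBIC)
cv2.imwrite('pics/c2.png',b)
E
```

```text
(616, 798, 3)
```

View pics/c1.png

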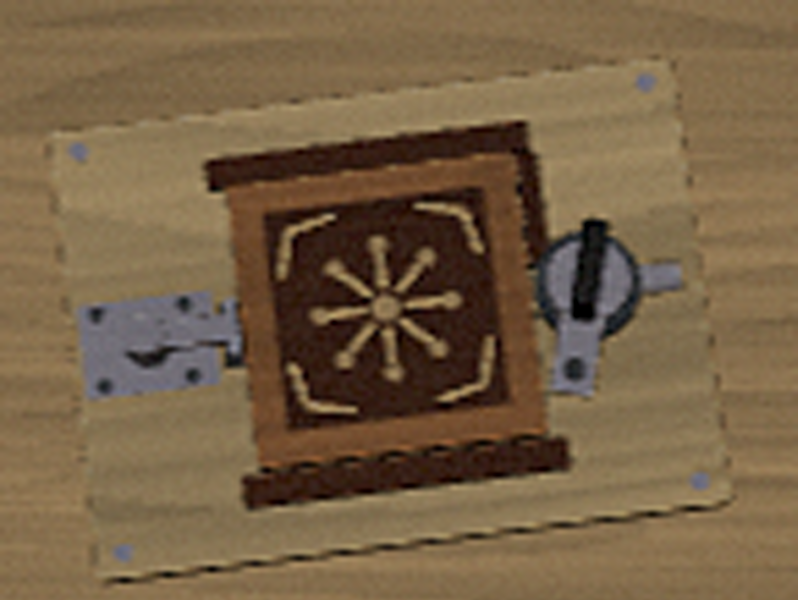

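View pics/c2.png

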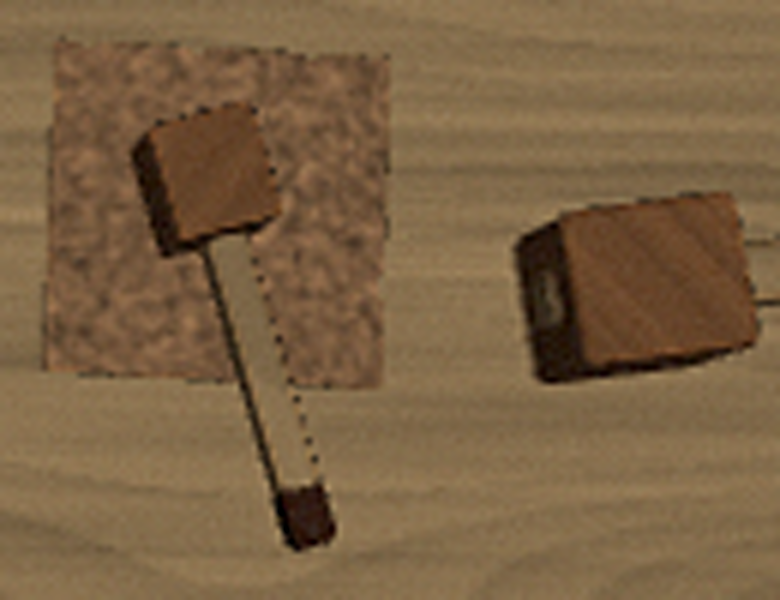

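The crop confirms it: the small mallet's head top is at c2 (214,173), its handle runs down to (316,540), and it stands on the 160 mm mat. On the board, the clamp arm points down in the image from (590,280) to (573,394). Clockwise will bring it left over the panel. The dog is at about (150,350).

```bash
cat > est.py <<'E'
from h import *
c=cam('top')
A=lambda p:(235+(p[0]+.5)/5.5-.5,150+(p[1]+.5)/5.5-.5)
B=lambda p:(395+(p[0]+.5)/6-.5,200+(p[1]+.5)/6-.5)
def fit(loc,pts):
    loc=np.array(loc,float);P=np.array(pts)[:,:2];m=loc-loc.mean(0);q=P-P.mean(0)
    th=np.arctan2((m[:,0]*q[:,1]-m[:,1]*q[:,0]).sum(),(m*q).sum())
    R=np.array([[np.cos(th),-np.sin(th)],[np.sin(th),np.cos(th)]])
    t=P.mean(0)-R@loc.mean(0); return t,np.degrees(th),R,np.linalg.norm(loc@R.T+t-P,axis=1)*1e3
r=np.round
# board: +y is image left, +x image up
pts=[atz(c,A(p),.018) for p in[(52,132),(672,62),(735,500),(100,580)]]
t,th,R,e=fit([(.12,.165),(.12,-.165),(-.12,-.165),(-.12,.165)],pts);print('board',r(t,4),th,e.round(1))
cl=t+R@[0,-.105];dg=t+R@[0,.125];print('clamp',r(cl,4),'dog',r(dg,4))
tip=atz(c,A((573,394)),.048)[:2];d=tip-cl;print('arm',np.linalg.norm(d),np.degrees(np.arctan2(d[1],d[0])))
print('dogtop pix', (proj(c,[*dg,.05])-[235,150])*5.5,'axis88',(proj(c,[*cl,.088])-[235,150])*5.5)
print('board y dir',th+90)
pts=[atz(c,B(p),.006) for p in[(58,42),(390,57),(382,385),(45,370)]]
tm,thm,Rm,e=fit([(.08,.08),(.08,-.08),(-.08,-.08),(-.08,.08)],pts);print('mat',r(tm,4),thm,e.round(1))
pts=[atz(c,B(p),.072) for p in[(150,135),(247,103),(278,212),(180,243)]]+[atz(c,B((316,540)),.0515)]
ta,tha,Ra,e=fit([(.028,.025),(.028,-.025),(-.028,-.025),(-.028,.025),(-.177,0)],pts);print('mallet',r(ta,4),tha,e.round(1),'grip',ta+Ra@[-.05,0], 'in mat',Rm.T@(ta-tm))
s=read_state();p=s['position'];R0=s['tcp_rot'];print('tcp',r(p,4),'y axis deg',np.degrees(np.arctan2(R0[1,1],R0[0,1])),'x',np.degrees(np.arctan2(R0[1,0],R0[0,0])), s['opening'],s['joint_positions'])
E
python3 est.py
```

```text
board [0.5804 0.0306] 7.8875693783641 [0.5 3.1 2.1 1. ]
clamp [ 0.5948 -0.0734] dog [0.5633 0.1544]
arm 0.059932836184794586 171.72170842854877
dogtop pix [[142.91274176 331.50873779]] axis88 [[590.88213088 261.70357417]]
board y dir 97.8875693783641
mat [ 0.5066 -0.3299] -2.098385984059169 [1.5 0.5 1.6 0.2]
mallet [ 0.5154 -0.3163] 16.26312520610664 [4.5 1.7 2.8 0.9 3.2] grip [ 0.467418   -0.33033145] in mat [0.00834806 0.01383754]
tcp [0.2383 0.5772 0.2218] y axis deg 67.55310453314877 x 157.55307819113412 1.0016763752946654 [ 5.73254438e+01  3.02664055e+01  8.21385578e+01 -1.51178818e-04
  6.76883502e+01 -1.02275901e+01]
```

Call:
{"name": "jog_arm", "arguments": {"delta_pos": [[0, 0, 4], [12, -20, 5], [12, -20, 5], [12, -20, 5], [12, -20, 5], [24, -43, 5], [24, -43, 5], [24, -43, 5], [24, -43, 5], [35.6, -65.1, 2], [35.6, -65.1, 0], [35.6, -65.1, 0]], "turn": [0, 0, 5, 14, 14, 14, 14, 14, 14, 14, 14, 14], "grip": [0, 0, 0, 0, 0, 0, 0, 0, 0, 0, 0, 0]}}

```text
time_s: 1.65
position: [0.5605, -0.0091, 0.2384]
tcp_rot: [[-0.989, 0.147, 0.0], [0.147, 0.989, 0.0], [-0.0, 0.0, -1.0]]
force: [0.8, 1.1, 0.7]
opening: 1.001
grasp_force: 0.0
```

Call:
{"name": "jog_arm", "arguments": {"delta_pos": [[0, 0, 0], [0, 0, 0], [0, 0, 0], [0, 0, 0]], "turn": [0, 0, 0, 0], "grip": [0, 0, 0, 0]}}

```text
time_s: 2.15
position: [0.5595, -0.0058, 0.2393]
tcp_rot: [[-0.989, 0.145, 0.0], [0.145, 0.989, -0.0], [-0.0, 0.0, -1.0]]
force: [0.7, -0.6, -0.7]
opening: 1.0
grasp_force: 0.0
```

Call:
{"name": "jog_arm", "arguments": {"delta_pos": [[3.5, -6.8, -6], [3.5, -6.8, -11], [3.5, -6.8, -12], [3.5, -6.8, -12], [3.5, -6.8, -12], [3.5, -6.8, -12]], "turn": [0, 0, 0, 0, 0, 0], "grip": [0, 0, 0, 0, 0, 0]}}

```text
time_s: 2.9
position: [0.5959, -0.0747, 0.1207]
tcp_rot: [[-0.989, 0.146, 0.003], [0.146, 0.989, -0.001], [-0.003, -0.001, -1.0]]
force: [0.2, -0.1, -0.5]
opening: 0.997
grasp_force: 0.0
```

```bash
python3 - <<'E'
from h import *
a=cam('scene');b=cam('top');s=read_state()
print(s['position'],proj(a,[s['position'],[.5948,-.0734,.088]]))
x,y=proj(a,[.5948,-.0734,.088])[0].astype(int)
i=cv2.resize(a['color'][y-60:y+60,x-80:x+80],None,fx=5,fy=5,interpolation=cv2.INTER_CUBIC)
P=(proj(a,[s['position'],[.5948,-.0734,.088],[.5948,-.0734,.049]])-[x-80,y-60]+.5)*5-.5
for p in P: cv2.circle(i,tuple(int(v) for v in p),3,(0,255,0),-1)
cv2.imwrite('pics/c3.png',i)
E
```

```text
[ 0.59559678 -0.07485831  0.12038666] [[290.64675003 229.0868845 ]
 [291.48612677 238.68902037]]
```

View pics/c3.png

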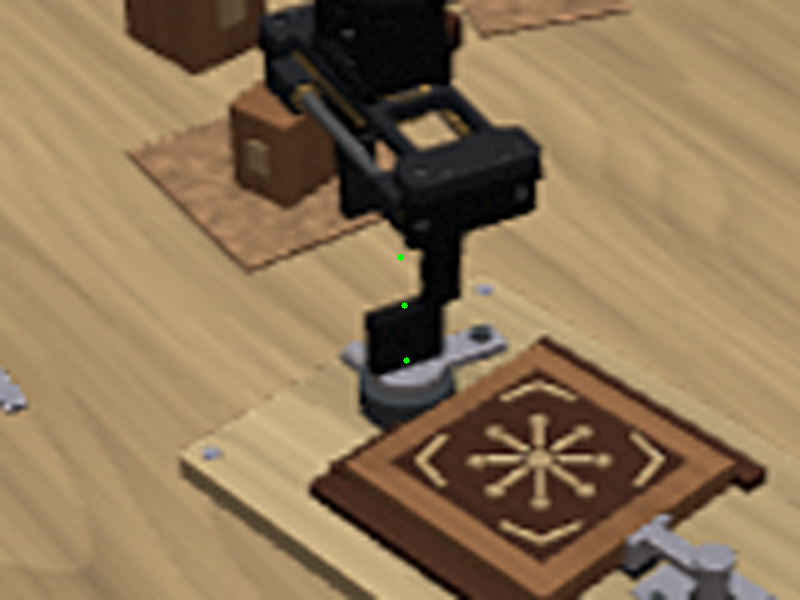

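The picture shows the bar's top centred at (403,310), on the predicted point, with the fingers straddling it. Next I descend and grip.

Call:
{"name": "jog_arm", "arguments": {"delta_pos": [[0, 0.1, -3], [0, 0.1, -5.5], [0, 0.1, -6.4], [0, 0.1, -6.4], [0, 0.1, -6.4], [0, 0.1, -6.4], [0, 0.1, -6.4], [0, 0.1, -6.4], [0, 0.1, -6.4], [0, 0.1, -6.4]], "turn": [0, 0, 0, 0, 0, 0, 0, 0, 0, 0], "grip": [0, 0, 0, 0.9, 1, 1, 1, 1, 1, 1]}}

```text
time_s: 4.25
position: [0.5949, -0.0741, 0.0548]
tcp_rot: [[-0.989, 0.147, -0.0], [0.147, 0.989, 0.0], [0.0, 0.0, -1.0]]
force: [0.2, -0.3, -0.5]
opening: 0.292
grasp_force: 0.0
```

Call:
{"name": "jog_arm", "arguments": {"delta_pos": [[0, 0, 0], [0, 0, 0], [0, 0, 0], [0, 0, 0], [0, 0, 0]], "turn": [0, 0, 0, 0, 0], "grip": [1, 1, 1, 1, 1]}}

```text
time_s: 4.88
position: [0.5952, -0.0716, 0.0548]
tcp_rot: [[-0.989, 0.148, 0.001], [0.148, 0.989, 0.004], [-0.0, 0.004, -1.0]]
force: [2.2, 7.5, -0.5]
opening: 0.158
grasp_force: 30.0
```

Call:
{"name": "jog_arm", "arguments": {"delta_pos": [[0, 0.3, 0], [0, 0.3, 0], [0, 0.3, 0], [0, 0.3, 0], [0, 0.3, 0], [0, 0.3, 0], [0, 0.3, 0], [0, 0.3, 0], [0, 0.3, 0], [0, 0.3, 0], [0, 0.3, 0], [0, 0.3, 0]], "turn": [-5, -12, -20, -28, -36, -44, -52, -60, -68, -76, -76, -76], "grip": [1, 1, 1, 1, 1, 1, 1, 1, 1, 1, 1, 1]}}

```text
time_s: 6.38
position: [0.5957, -0.0711, 0.0548]
tcp_rot: [[-0.098, 0.995, 0.002], [0.995, 0.098, -0.0], [-0.0, 0.002, -1.0]]
force: [3.4, 0.8, -1.8]
opening: 0.162
grasp_force: 30.0
```

Call:
{"name": "jog_arm", "arguments": {"delta_pos": [[0, 0, 0], [0, 0, 0], [0, 0, 0], [0, 0, 0], [0, 0, 0], [0, 0, 4], [0, 0, 9], [0, 0, 14], [-4, -6, 14], [-8, -12, 14], [-8, -12, 14], [-8, -12, 14]], "turn": [0, 0, 0, 0, 0, 0, 0, 0, -10, -20, -30, -40], "grip": [0, 0, 0, 0, 0, 0, 0, 0, 0, 0, 0, 0]}}

```text
time_s: 7.88
position: [0.5137, -0.1928, 0.195]
tcp_rot: [[0.573, 0.82, -0.0], [0.82, -0.573, -0.0], [-0.0, -0.0, -1.0]]
force: [0.4, -0.1, 0.1]
opening: 0.998
grasp_force: 0.0
```

Call:
{"name": "jog_arm", "arguments": {"delta_pos": [[-4.8, -13.8, 0], [-4.8, -13.8, -3], [-4.8, -13.8, -8], [-4.8, -13.8, -8], [-4.8, -13.8, -8], [-4.8, -13.8, -8], [-4.8, -13.8, -8]], "turn": [-10, -20, -30, -39, -39, -39, -39], "grip": [0, 0, 0, 0, 0, 0, 0]}}

```text
time_s: 8.75
position: [0.4676, -0.3291, 0.1159]
tcp_rot: [[0.958, 0.287, 0.002], [0.287, -0.958, -0.002], [0.001, 0.002, -1.0]]
force: [0.1, 0.5, 1.1]
opening: 0.999
grasp_force: 0.0
```

```bash
python3 - <<'E'
from h import *
a=cam('scene');s=read_state();R=s['tcp_rot']
print(s['position'],np.degrees(np.arctan2(R[1,1],R[0,1])))
i=cv2.resize(a['color'][150:300,215:415],None,fx=4,fy=4,interpolation=cv2.INTER_CUBIC)
ang=np.radians(16.3);d=np.array([np.cos(ang),np.sin(ang),0]);o=np.array([.5154,-.3163,0]);n=np.array([-d[1],d[0],0])
P=(proj(a,[o-.05*d+[0,0,.0515],o-.177*d+[0,0,.039],s['position'],o+.028*d+.025*n+[0,0,.072],o+.028*d-.025*n+[0,0,.072]])-[215,150]+.5)*4-.5
for p in P: cv2.circle(i,tuple(int(v) for v in p),3,(0,255,0),-1)
print(P); cv2.imwrite('pics/c4.png',i)
E
```

```text
[ 0.46750439 -0.32907803  0.1158849 ] -73.34232145598338
[[254.21798986 184.30657666]
 [348.99568036 133.64724177]
 [251.78592392 116.54975054]
 [213.90448759 214.9765449 ]
 [165.78797683 194.46947653]]
```

View pics/c4.png

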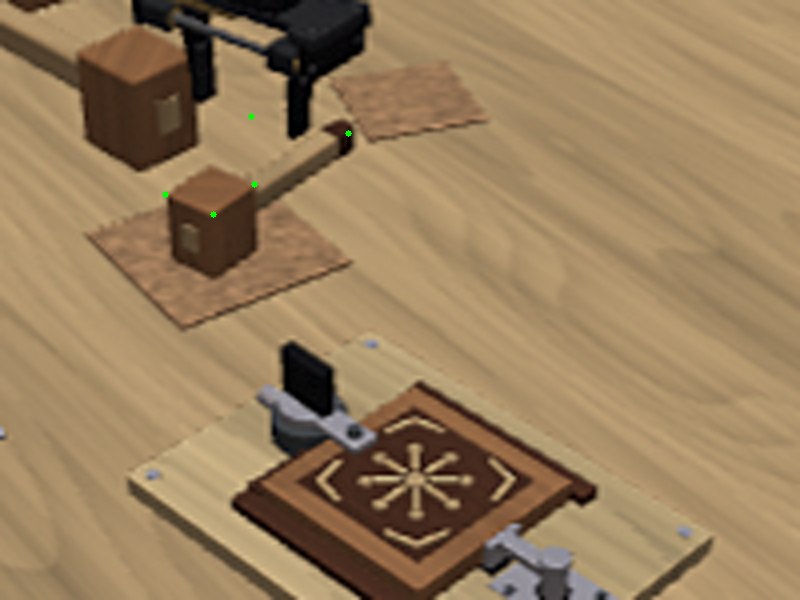

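The clamp arm now lies over the panel (from (290,410) to (355,435)). The fingers are above the handle. The head's top corners are at (168,188), (212,207), (257,185) and (210,167), a few pixels off the prediction, so I'll refine the pose with the scene camera.

```bash
python3 - <<'E'
from h import *
a=cam('scene')
px=[(168,188),(212,207),(257,185),(210,167)]
Q=[atz(a,((u+.5)/4+214.5,(v+.5)/4+149.5),.072)[:2] for u,v in px];Q=np.array(Q)
print(Q.round(4),Q.mean(0))
d=(Q[1]+Q[0]-Q[2]-Q[3]);print(np.degrees(np.arctan2(d[1],d[0])))
E=atz(a,(345/4+214.5,135/4+149.5),.039)[:2];d=Q.mean(0)-E;print(E,np.linalg.norm(d),np.degrees(np.arctan2(d[1],d[0])))
# dog top centre at crop (553,556), z=.05
print('dog',atz(a,(553/4+214.5,554/4+149.5),.05))
E
```

```text
[[ 0.5428 -0.3395]
 [ 0.5302 -0.295 ]
 [ 0.4839 -0.3005]
 [ 0.4988 -0.3461]] [ 0.51391247 -0.32028851]
7.644291522070498
[ 0.3494557  -0.36715346] 0.17100395564176898 15.905868510209999
dog [0.56281919 0.15159702 0.05      ]
```

Call:
{"name": "jog_arm", "arguments": {"delta_pos": [[-0.1, -0.3, -4], [-0.1, -0.3, -8], [-0.1, -0.3, -9.5], [-0.1, -0.3, -9.5], [-0.1, -0.3, -9.5], [-0.1, -0.3, -9.5], [-0.1, -0.3, -9.5], [-0.1, -0.3, -9.5], [-0.1, -0.3, -9.5], [-0.1, -0.3, -9.5], [-0.1, -0.3, -9.5], [-0.1, -0.3, -9.5]], "turn": [0, 0, 0, 0, 0, 0, 0, 0, 0, 0, 0, 0], "grip": [0, 0, 0, 1, 1, 1, 1, 1, 1, 1, 1, 1]}}

```text
time_s: 10.35
position: [0.4658, -0.3321, 0.0198]
tcp_rot: [[0.959, 0.285, -0.0], [0.285, -0.959, 0.0], [-0.0, -0.0, -1.0]]
force: [0.2, 0.2, -0.5]
opening: 0.229
grasp_force: 30.0
```

Call:
{"name": "jog_arm", "arguments": {"delta_pos": [[0, 0, 0], [0, 0, 0], [0, 0, 0]], "turn": [0, 0, 0], "grip": [1, 1, 1]}}

```text
time_s: 10.72
position: [0.4658, -0.3321, 0.0198]
tcp_rot: [[0.959, 0.285, -0.0], [0.285, -0.959, 0.0], [-0.0, -0.0, -1.0]]
force: [-0.2, -0.9, -0.5]
opening: 0.227
grasp_force: 30.0
```

Call:
{"name": "jog_arm", "arguments": {"delta_pos": [[0, 0, 2], [0, 0, 6], [0, 0, 11], [0, 0, 15], [1, 5, 15], [1.5, 10, 15], [2, 15, 15], [2.5, 20, 15], [3.5, 25, 15], [4, 30, 15], [5, 35, 15], [5.9, 40, 15]], "turn": [0, 0, 0, 0, 0, -2, -4, -6, -8.8, -8.8, -8.8, -8.8], "grip": [1, 1, 1, 1, 1, 1, 1, 1, 1, 1, 1, 1]}}

```text
time_s: 12.22
position: [0.5241, 0.0695, 0.1692]
tcp_rot: [[0.991, 0.135, -0.002], [0.135, -0.991, 0.0], [-0.002, -0.0, -1.0]]
force: [1.4, -0.0, -2.7]
opening: 0.228
grasp_force: 30.0
```

Call:
{"name": "jog_arm", "arguments": {"delta_pos": [[0, 4, 0], [0, 7, 0], [0, 8.2, 0], [0, 8.2, -3], [0, 8.2, -5], [0, 8.2, -5], [0, 8.2, -5], [0, 8.2, -5]], "turn": [0, 0, 0, 0, 0, 0, 0, 0], "grip": [1, 1, 1, 1, 1, 1, 1, 1]}}

```text
time_s: 13.22
position: [0.5257, 0.1496, 0.1208]
tcp_rot: [[0.991, 0.134, 0.002], [0.134, -0.991, 0.0], [0.002, 0.0, -1.0]]
force: [0.3, 0.4, -3.4]
opening: 0.229
grasp_force: 30.0
```

```bash
python3 - <<'E'
from h import *
a=cam('scene');s=read_state();R=s['tcp_rot'];b=cam('top')
print(s['position'],np.degrees(np.arctan2(R[1,0],R[0,0])),s['force'])
# overlay: predicted mallet
yaw=np.arctan2(R[1,0],R[0,0])-np.radians(.8);p=s['position']
m=np.array([p[0]+.0508*np.cos(yaw),p[1]+.0508*np.sin(yaw),p[2]-.0138])
yaw=np.arctan2(R[1,0],R[0,0])-np.radians(.5);d=np.array([np.cos(yaw),np.sin(yaw),0]);n=np.array([-d[1],d[0],0]);z=np.array([0,0,1.])
C=[m+sx*.028*d+sy*.025*n+h*z for sx in(1,-1) for sy in(1,-1) for h in(0,.066)]+[np.array([.563,.153,.05]),m-.177*d+.033*z]
print('mallet origin',m)
P=proj(a,C);x,y=P[:8].mean(0).astype(int)
i=cv2.resize(a['color'][y-60:y+60,x-80:x+80],None,fx=5,fy=5,interpolation=cv2.INTER_CUBIC)
for q in (P-[x-80,y-60]+.5)*5-.5: cv2.circle(i,tuple(int(v) for v in q),3,(0,255,0),-1)
cv2.imwrite('pics/c5.png',i)
E
```

```text
[0.52560283 0.14968551 0.12074173] 7.7329591445608346 [-0.20312066  0.14804544 -2.87449886]
mallet origin [0.57603138 0.15581747 0.10694173]
```

View pics/c5.png

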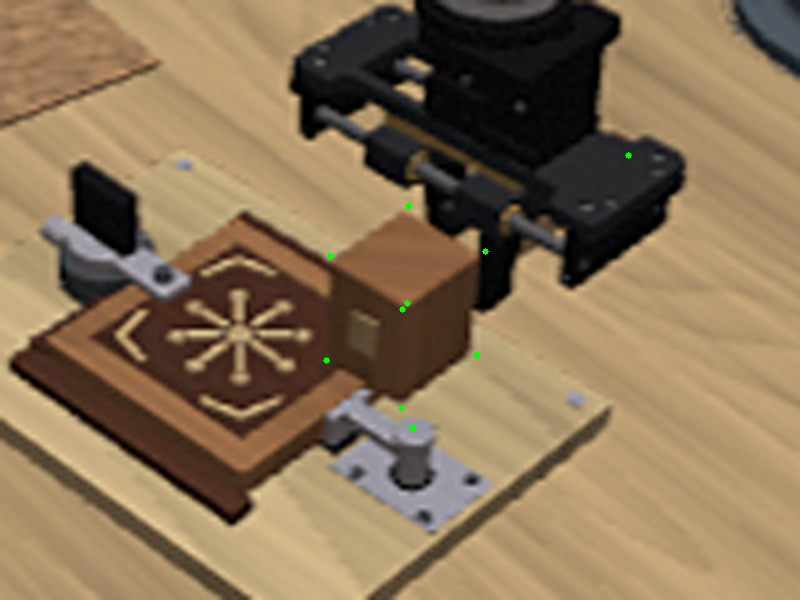

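The picture shows the mallet held level above the dog, with the dog top at (412,432) where predicted. I'm striking now.

Call:
{"name": "jog_arm", "arguments": {"delta_pos": [[0, 0, -7.1], [0, 0, -7.1], [0, 0, -7.1]], "turn": [0, 0, 0], "grip": [1, 1, 1]}}

```text
time_s: 13.7
position: [0.5243, 0.1498, 0.0492]
tcp_rot: [[0.991, 0.135, -0.002], [0.135, -0.991, -0.0], [-0.002, -0.0, -1.0]]
force: [0.4, 0.8, -3.0]
opening: 0.231
grasp_force: 30.0
```

The force is back to the mallet's weight alone, so the dog has probably caught. I'll lift and check.

Call:
{"name": "jog_arm", "arguments": {"delta_pos": [[0, 0, 4], [0, 0, 9], [0, 0, 12], [0, -5, 12], [-1, -10, 12], [-2, -15, 12], [-3, -20, 12], [-3, -20, 12], [-3, -20, 12]], "turn": [0, 0, 0, 0, 0, 0, 0, 0, 0], "grip": [1, 1, 1, 1, 1, 1, 1, 1, 1]}}

```text
time_s: 14.82
position: [0.4949, -0.05, 0.17]
tcp_rot: [[0.991, 0.134, 0.001], [0.134, -0.991, 0.0], [0.001, 0.0, -1.0]]
force: [-0.5, 0.4, -4.0]
opening: 0.226
grasp_force: 30.0
```

```bash
python3 - <<'E'
from h import *
a=cam('scene');s=read_state();R=s['tcp_rot']
print(s['position'],np.degrees(np.arctan2(R[1,0],R[0,0])),s['force'])
i=cv2.resize(a['color'][180:330,230:430],None,fx=4,fy=4,interpolation=cv2.INTER_CUBIC)
for q in (proj(a,[[.563,.153,.05],[.563,.153,.0355]])-[230,180]+.5)*4-.5: cv2.circle(i,tuple(int(v) for v in q),1,(0,255,0),-1)
cv2.imwrite('pics/c6.png',i)
E
```

```text
[ 0.49490814 -0.0494203   0.1697013 ] 7.779049175600972 [-0.42937125  0.58381864 -4.21740349]
```

View pics/c6.png

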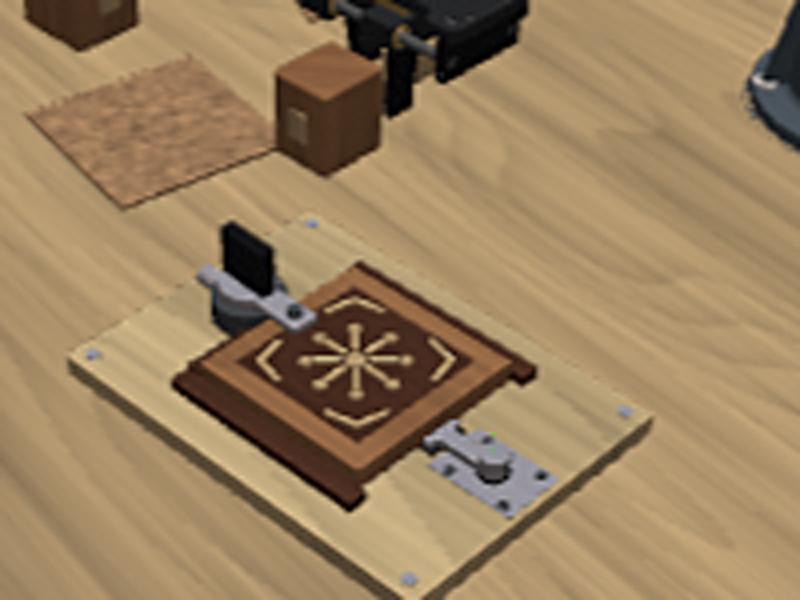

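The dog is down: its top is at (494,460), below the panel's face. The clamp is still locked, with its arm over the panel. Now I return the mallet to the mat.

Call:
{"name": "jog_arm", "arguments": {"delta_pos": [[-1, -5, 0], [-1.5, -10, 0], [-2, -15, 0], [-2.5, -20, 0], [-3, -25, 0], [-3.2, -28.6, 0], [-3.2, -28.6, -4], [-3.2, -28.6, -8], [-3.2, -28.6, -12], [-3.2, -28.6, -14], [-3.2, -28.6, -14.5], [-3.2, -28.6, -14.5]], "turn": [0, 0, 3, 6, 8.8, 8.8, 8.8, 8.8, 8.8, 8.8, 8.8, 8.8], "grip": [1, 1, 1, 1, 1, 1, 1, 1, 1, 1, 1, 1]}}

```text
time_s: 16.38
position: [0.4638, -0.3356, 0.0242]
tcp_rot: [[0.958, 0.286, 0.0], [0.286, -0.958, -0.0], [0.0, 0.001, -1.0]]
force: [-0.2, 0.4, -2.6]
opening: 0.226
grasp_force: 30.0
```

Call:
{"name": "jog_arm", "arguments": {"delta_pos": [[0, 0, -0.2], [0, 0, -0.4], [0, 0, -0.5], [0, 0, -0.5]], "turn": [0, 0, 0, 0], "grip": [1, 1, 1, 1]}}

```text
time_s: 16.88
position: [0.4631, -0.3365, 0.0197]
tcp_rot: [[0.959, 0.285, 0.001], [0.285, -0.959, -0.001], [0.001, 0.001, -1.0]]
force: [-0.1, 0.3, 3.3]
opening: 0.225
grasp_force: 30.0
```

Call:
{"name": "jog_arm", "arguments": {"delta_pos": [[0, 0, 0], [0, 0, 0], [0, 0, 0], [0, 0, 0], [0, 0, 0], [0, 0, 0], [0, 0, 0], [0, 0, 4], [0, 0, 9], [0, 0, 14], [0, 0, 14], [0, 0, 14]], "turn": [0, 0, 0, 0, 0, 0, 0, 0, 0, 0, 0, 0], "grip": [0, 0, 0, 0, 0, 0, 0, 0, 0, 0, 0, 0]}}

```text
time_s: 18.38
position: [0.4624, -0.3357, 0.1585]
tcp_rot: [[0.959, 0.285, -0.001], [0.285, -0.959, 0.001], [-0.0, -0.001, -1.0]]
force: [0.1, -0.7, -0.7]
opening: 0.998
grasp_force: 0.0
```

```bash
python3 - <<'E'
from h import *
a=cam('scene','s9.png');s=read_state();print(s['position'],s['opening'],s['force'],s['time_s'])
cv2.imwrite('pics/c7.png',cv2.resize(a['color'][130:330,180:440],None,fx=3,fy=3,interpolation=cv2.INTER_CUBIC))
E
```

```text
[ 0.46207545 -0.33530894  0.15774349] 0.9967814964928106 [-0.07452102 -0.24659236 -0.34501468] 18.425
```

View pics/c7.png

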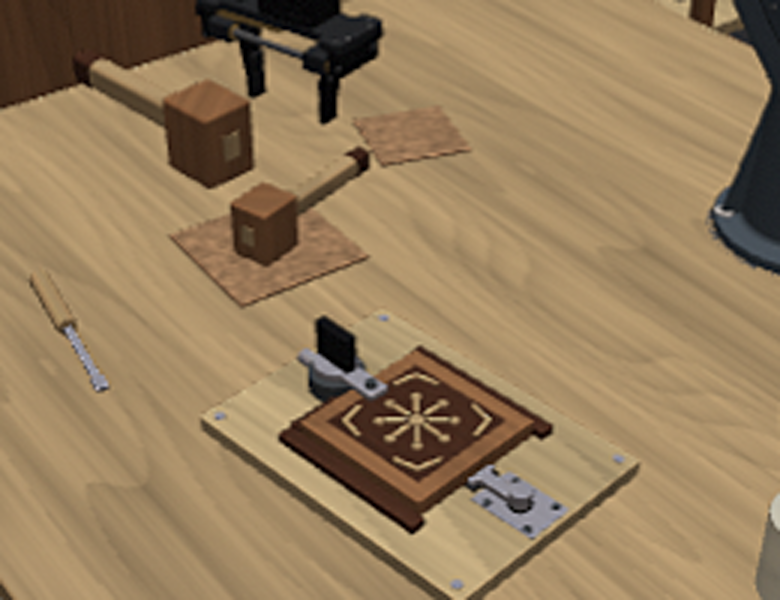

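The mallet stands upright well inside the mat (head at (265,222)). The dog is down at (517,495), the clamp arm is over the panel at (365,380), and the gripper is clear.

```bash
python3 -c "
from rig import *
print(hand_in())"
```

```text
the job is handed in; nothing more can be done
None
```

The job is handed in after about 18 s of robot time: the clamp is locked over the panel, the dog was knocked down with the mallet and stays down, and the mallet stands upright on its mat. The last picture shows the panel in place; I checked no result from the judge and did not measure the bottle, jar and gouge at the end, but the arm kept clear of them.

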